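# Stack the instrument cases in the dispatch tray

### The arm

A 6-joint arm with a two-finger parallel gripper is mounted at the origin on the work surface. World frame = base frame: x ahead of the robot, y to its left, z up, the work surface at z = 0. Lengths are in mm, angles in rad, forces in N, time in s.
With the tool pointing down it reaches from about 350 to 775 mm from the base axis. Payload 7.3 kg.
Tool frame: the origin (TCP) lies midway between the tips of the shut fingers; the grasp point (between the pads) lies 19 mm behind it; z points along the fingers, y is the line along which they close (so a half turn about z gives the same grasp; the last joint's range is limited). The gripper opens to 92 mm and grips with 3 to 60 N. Pads are 19 mm wide; open, the fingers measure 130 mm over their backs; the gripper's body (75 mm by 190 mm) begins 47 mm behind the grasp point.
Start: joints at [0.971, 0.342, 1.524, -0, 1.275, -0.146], TCP at [230.141, 471.89, 226.741] pointing down, gripper open.
Joint ranges: [-2.53, 2.53], [-0.77, 2.02], [0.04, 2.7], [-1, 4.14], [0.28, 2.66], [-3.11, 3.11]. Speed limits (rad/s): [2.57, 2.57, 3.14, 3.14, 3.14, 3.14].

### API

Orientations are given as [roll, pitch, yaw] about the fixed x, y, z axes, in that order (R = Rz(yaw) Ry(pitch) Rx(roll)).
In Python, from plant import bot gives the robot as it stands.
- The arm moves only by the tool servo_tool, never from a script. Its argument "deltas" is a list of rows, each a list of 2 entries, a list of its own where there are three numbers: the shift along the tool's x, y, z in m, then the turn, a rotation vector about the tool's x, y, z in degrees. A call has 1 to 20 rows; each row shifts and turns the commanded pose from where the row before left it, along the tool's axes as they then stand; what a row does not reach is not made up. A row lasts 1/8 s, in which the tool goes at most 62.5 mm and 10.7 degrees, less where a joint would pass 70% of its speed; a pose out of reach is approached as far as the arm can. A call with a gripper value outside its range is refused whole. "fingers" is the opening, from 0 (shut) to 1 (fully open), set as the call begins (left out, the last holds). The fingers move at their own pace and stop on an object; the grip force is fixed at half the most. Time passes only in rows, so rows that do not move let the fingers close. It gives the time, the measured TCP pose, the force, the opening and the grip force at its end, in the units of the state.
- bot.get_obs(): the state, without advancing time (a new reading comes with each control period).
- bot.capture(name): name is "scene" or "top" or "wrist"; returns the picture (480x640x3 uint8, red, green, blue); there is no depth.
- bot.camera_model(name): a dict with "mtx" (3x3 intrinsics, pixels), "xyz" and "rotation" of the camera in the world. Camera axes: x right, y down, z forward; pixel columns grow to the right and rows downward; lengths in mm; the calibration is good to about 2 mm. A picture is of the moment at which its call begins: read the wrist's pose just before it. camera_model takes no time and is no camera call; for the wrist camera it gives the pose at the moment of the call.
- bot.close_job(): hands the job in; it is judged then, once.
The state is a dict: "time": time; "joint_positions": joint angles; "dq": joint speeds; "tau": joint torques, N m; "tool_pos": TCP position; "tcp_rot": TCP orientation; "contact_force": force on the tool from outside, world axes, zero at the start; "moment": the same for the moment, N m; "grip_width": finger opening in mm; "finger_force": force on a finger pad.
Only numpy, scipy, OpenCV 4.12 (cv2) and the standard library are available. Lean on these libraries where they do the work, as an engineer would, in place of code of your own. Each camera call takes 0.05 s, during which the arm holds its last target. There are 200 camera calls.

### The job

Lift the black case that stands on edge in the small rack out of it, lay it flat on the bare bench with its grey lid up and let go; then take it again by its long sides and set it gently on the large case in the metal tray, centred, lid up, with its long sides along the large case's long sides. Next set the small steel tin gently on top of it, lid up, centred and squared in the same way, and let go. Do not shift the large case, and leave the gauge, jar, transducer, tools, mouse and mug where they are.

Things in the scene. Friction and masses are not known exactly. Their poses are not given: they have to be found in the camera images.
- tray: Low open aluminium tray fixed to the bench, 200 x 145 mm, rim 14 mm high, floor 5 mm thick. Origin: centre of its underside; x along the 200 mm side, z up.
- bottom_case: The large closed instrument case, black with a grey lid, 150 (own x) x 104 (own y) x 44 mm (own z), lying flat, lid up, loose in the tray: the bottom of the column. Origin: centre of its underside.
- bottom_top (a point): Centre of the large case's top face (44 mm above its origin), axes as the case's.
- rack: Low grey painted channel fixed to the bench that holds the edge-standing case: base plate 124 (own x) x 64 mm (own y), 6 mm thick; two side walls along x, 44 mm apart inside, 6 mm thick, tops 28 mm above the bench. Origin: centre of its underside.
- edge_case: Middle-sized closed case, black with a grey lid, 110 mm long (own x), 38 mm thick (own y), 66 mm wide (own z), 0.3 to 0.55 kg. It starts standing on a long edge on the rack's base plate, own z up; its lid faces its own +y, so lying lid up its own y points up and it is 38 mm high. Origin: centre of the long edge face it stands on at the start.
- edge_centre (a point): Middle of the volume of the middle-sized case (33 mm from its origin along its own z), axes as the case's.
- tin: The small closed plain steel tin, 90 (own x) x 56 (own y) x 30 mm (own z), lying flat on the bench, lid up. Origin: centre of its underside.
- tin_centre (a point): Middle of the volume of the tin (15 mm above its origin), axes as the tin's.
- gauge: Bystander: round black pressure gauge lying dial up, 90 mm across, 40 mm high, with a brass stem. Origin: centre of its underside.
- thread_jar: Bystander: closed jar, 54 mm across, 75 mm high. Origin: centre of its underside.
- transducer: Bystander: steel pressure transducer standing upright, 40 mm across, 95 mm high. Origin: centre of its underside.
- wrench: Bystander: wrench lying on the bench. Origin: its underside, near the middle; it lies along its own x.
- screwdriver: Bystander: screwdriver lying on the bench. Origin: its underside, near the middle; it lies along its own x.
- mouse: Bystander: black computer mouse, 105 x 60 x 32 mm. Origin: centre of its underside.
- mug: Bystander: white mug, 80 mm across, 95 mm high. Origin: centre of its underside.
Mind the look-alikes: they are no part of the job. Leave any purple look-alike of the tin alone.

How it is judged (in metres and radians):
On the way, in this order (a step that is already met when the one before it is completed fails the run):
1. the edge case lies flat on the bench, lid up, out of the hand (angle between edge_case's own y axis and vertical below 0.08 rad and height (world z) of edge_centre below 0.0225 m and contact force between the fingers and edge_case below 0.3 N and linear speed of edge_case below 0.02 m/s), for 0.2 s.
2. the edge case rests squarely on the large case, lid up, released (horizontal distance between edge_centre and bottom_top below 0.008 m and z of edge_centre in the frame of bottom_top between 0.015 and 0.023 m and angle between the x axis of edge_case and the x axis of bottom_case, either way round below 0.09 rad and angle between edge_case's own y axis and vertical below 0.06 rad and contact force between the fingers and edge_case below 0.3 N and linear speed of edge_case below 0.02 m/s), for 0.2 s.
At the end, for the whole second after the job is handed in: The middle case lies lid up on the large case, which is still where it was in the tray (within 15 mm), and the tin lies lid up on the middle case; each is centred on the one below within 8 mm, its long sides parallel to those below within 5 degrees, flat, at rest and released (all of step 2 and contact force between the fingers and tin below 0.3 N and linear speed of tin below 0.02 m/s and horizontal distance between tin_centre and edge_centre below 0.008 m and z of tin_centre in the frame of bottom_top between 0.049 and 0.057 m and angle between the x axis of tin and the x axis of edge_case, either way round below 0.09 rad and angle between tin's own z axis and vertical below 0.06 rad and distance of bottom_case from where it was at the start of the episode below 0.015 m and angle between bottom_case's own z axis and vertical below 0.05 rad); the robot touches nothing.
It fails at once if a bystander was moved more than 30 mm (distance of any of gauge, thread_jar, transducer, wrench, screwdriver, mouse, mug from where it was at the start of the episode above 0.03 m).
It fails at once if the large case was shifted more than 20 mm (distance of bottom_case from where it was at the start of the episode above 0.02 m).
It fails at once if a case or the tin was pressed or knocked on the column with over 100 N (contact force between edge_case and bottom_case above 100 N or contact force between tin and edge_case above 100 N).
It fails at once if a case or the tin was dropped onto the column (falling free there at over 0.4 m/s, a drop of about 8 mm) instead of set down ((contact force between the fingers and edge_case below 0.05 N and linear speed of edge_case above 0.4 m/s and horizontal distance between edge_centre and bottom_top below 0.05 m and z of edge_centre in the frame of bottom_top above 0.012 m) or (contact force between the fingers and tin below 0.05 N and linear speed of tin above 0.4 m/s and horizontal distance between tin_centre and bottom_top below 0.05 m and z of tin_centre in the frame of bottom_top above 0.045 m)).
It also fails if it takes over 66 s, if anything falls off the work surface, if the arm or the gripper's body presses on something with over 40 N, if the wrist force passes 120 N, or if a joint passes its speed limit or range.

## Working session

There is one attempt and no reset: what is moved stays moved. The work goes in short steps, Python scripts to look and compute and a tool call to move; the robot and the scene stay as the last step left them, time stands still between calls to the robot, and variables do not carry over. Pictures are saved under pics/ and viewed, at most 10 in all, crops included, and the job is handed in when it is done.

Besides the shell and the picture viewer there is one more tool, called in YAML: its name, and indented under it one key for each argument. servo_tool: Moves the arm, as the interface text tells. Its arguments: {"type":"object","properties":{"deltas":{"type":"array"},"fingers":{"type":"number"}},"required":["deltas"]}

```bash
mkdir -p pics; ls; python3 - <<'E'
from plant import bot
import cv2
print(bot.get_obs())
for n in ("scene","top"):
    im=bot.capture(n); cv2.imwrite(f"pics/{n}1.png",im[:,:,::-1]); print(bot.camera_model(n))
E
```

```text
pics
{'time': 0.0, 'joint_positions': array([ 9.71051807e-01,  3.42705088e-01,  1.52505630e+00, -3.04425220e-05,
        1.27535315e+00, -1.45991002e-01]), 'dq': array([ 9.91491199e-04,  1.23532388e-04,  8.00320518e-05,  7.83275402e-04,
       -1.01202013e-03,  5.25180575e-04]), 'tau': array([ 6.20807623e-04, -4.31233978e+01, -2.44224447e+01,  7.19093322e-02,
        5.58792707e-02, -1.26956065e-04]), 'tool_pos': array([229.87822475, 471.53734499, 226.04039036]), 'tcp_rot': array([-3.14008273e+00, -1.92592241e-04,  2.68784788e+00]), 'contact_force': array([0.21698964, 0.12268182, 0.25512221]), 'moment': array([0.00357944, 0.03103638, 0.03566326]), 'finger_force': 0.0, 'grip_width': 91.8540210050676}
{'mtx': array([[589.94584861,   0.        , 327.57488617],
       [  0.        , 589.94584861, 238.60526128],
       [  0.        ,   0.        ,   1.        ]]), 'xyz': array([1379.01870718, 1130.0264112 ,  992.92793287]), 'rotation': array([-2.15212019,  0.0063267 ,  2.50954917])}
{'mtx': array([[613.50470124,   0.        , 317.95323737],
       [  0.        , 613.50470124, 233.54514252],
       [  0.        ,   0.        ,   1.        ]]), 'xyz': array([ 352.91809273,   10.51256112, 1645.9463936 ]), 'rotation': array([-3.01201128,  0.00555365, -1.56915644])}
```

View pics/top1.png

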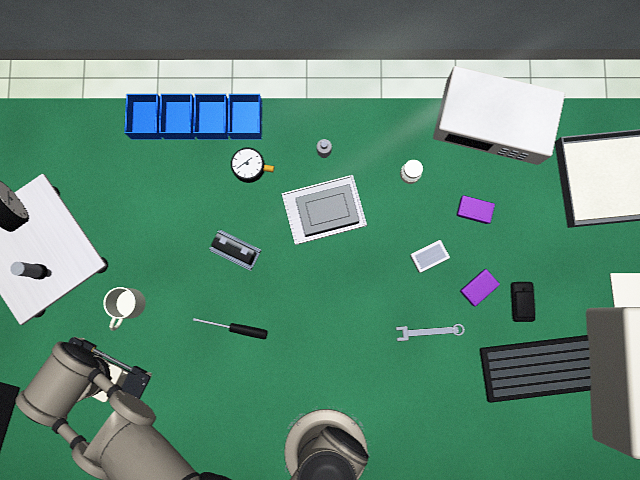

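View pics/scene1.png

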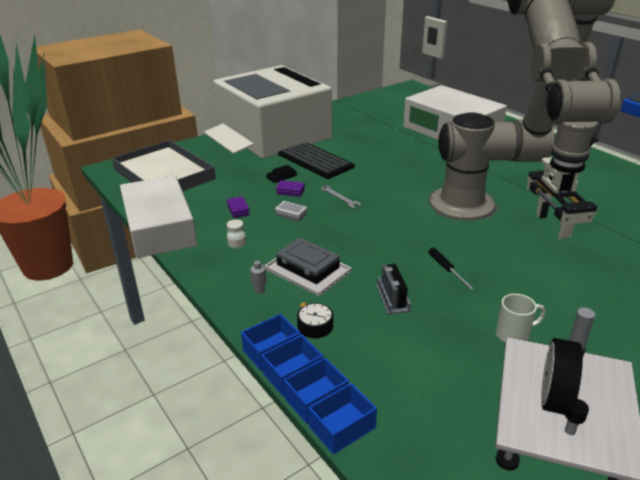

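Top view: the robot is at bottom centre, with world x up and y left. The rack is at about (235,249), the tray with the large case at (325,210), and the tin at (430,256). The purple look-alikes are at (476,209) and (479,287). I need enlarged crops for the edges and the lid side.

```bash
python3 - <<'E'
import cv2,numpy as np
t=cv2.imread('pics/top1.png'); s=cv2.imread('pics/scene1.png')
def c(im,x,y,w,h,k): return cv2.resize(im[y:y+h,x:x+w],None,fx=k,fy=k,interpolation=cv2.INTER_CUBIC)
a=c(t,200,225,70,50,5); b=c(t,405,230,60,50,5)
d=c(s,370,255,50,65,5)
top=np.hstack([a,b]) # 650x250
e=c(t,275,170,100,80,4) #400x320
out=np.zeros((575,800,3),np.uint8); out[:250,:650]=top; out[250:570,:400]=e; out[250:575,410:660]=d
cv2.imwrite('pics/crops.png',out)
E
```

```text
(no output)
```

View pics/crops.png

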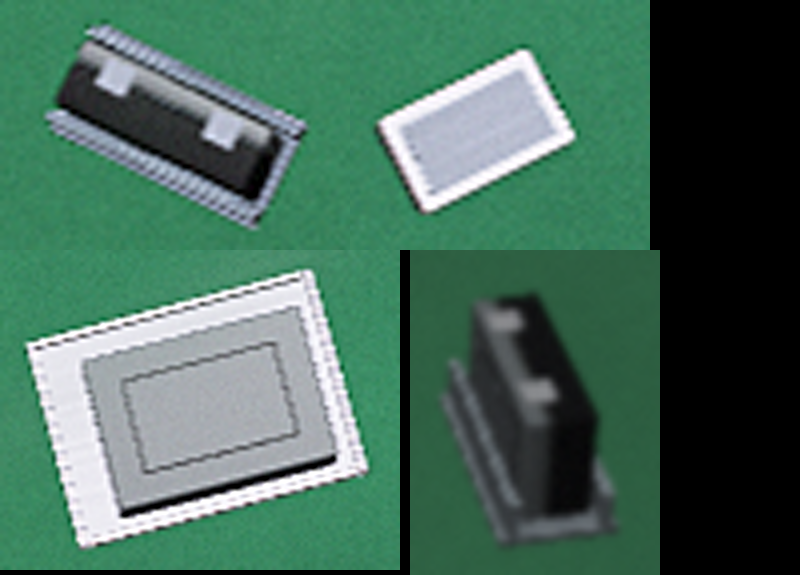

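The lid (lighter strip with clips) is on the far (+x) side of the edge case, so its top must lean towards the robot. I read the corners off the crops. For the tin I read (30,122), (177,50), (225,135), (75,212) after subtracting the tile offset.

```bash
cat > h.py <<'E'
import numpy as np, cv2
from scipy.spatial.transform import Rotation as R
from plant import bot
def ray(n,px,z,cm=None):
    cm=cm or bot.camera_model(n); M=R.from_euler('xyz',cm['rotation']).as_matrix()
    px=np.atleast_2d(px).astype(float); d=np.c_[px,np.ones(len(px))]@np.linalg.inv(cm['mtx']).T@M.T
    return cm['xyz']+d*((z-cm['xyz'][2])/d[:,2:])
def rect(n,px,z,cm=None):
    "corners in order; long sides 0-1 and 2-3"
    p=ray(n,px,z,cm)[:,:2]; c=p.mean(0); v=(p[1]-p[0])+(p[2]-p[3]); w=(p[3]-p[0])+(p[2]-p[1])
    yaw=np.arctan2(v[1],v[0]); print(n,'c',c.round(1),'yaw',np.degrees(yaw).round(1)%180,'yaw2-90',(np.degrees(np.arctan2(w[1],w[0]))-90).round(1)%180,'size',np.linalg.norm(v)/2,np.linalg.norm(w)/2); return c,yaw
def tool(): 
    o=bot.get_obs(); return o['tool_pos'],R.from_euler('xyz',o['tcp_rot'])
def go(pos,rot):
    "delta in the tool frame, m and deg rotvec"
    p,r=tool(); print('d_m',(r.inv().apply(np.array(pos)-p)/1000).round(4),'rot_deg',np.degrees((r.inv()*rot).as_rotvec()).round(2))
def down(a):
    "tool down, tool y along world azimuth a deg"
    a=np.radians(a); y=np.array([np.cos(a),np.sin(a),0]); z=np.array([0,0,-1.]); return R.from_matrix(np.c_[np.cross(y,z),y,z])
E
python3 - <<'E'
from h import *
f=lambda l,k,ox,oy:[((x+.5)/k-.5+ox,(y+.5)/k-.5+oy) for x,y in l]
rect('top',f([(92,28),(305,125),(258,225),(48,118)],5,200,225),28)
rect('top',f([(85,42),(283,132),(258,200),(57,105)],5,200,225),72)
rect('top',f([(30,122),(177,50),(225,135),(75,212)],5,405,230),30)
rect('top',f([(83,110),(300,57),(336,205),(120,260)],4,275,170),49)
rect('top',f([(28,95),(310,20),(368,220),(82,297)],4,275,170),14)
p,r=tool(); print(r.as_matrix().round(2)); c=bot.camera_model('wrist'); Rc=R.from_euler('xyz',c['rotation'])
print(c['mtx'],'cam in tool',r.inv().apply(c['xyz']-p),(r.inv()*Rc).as_matrix().round(2))
E
```

```text
top c [521.2 240.6] yaw 64.4 yaw2-90 65.4 size 125.65897596100068 55.72621800997278
top c [518.8 237. ] yaw 65.3 yaw2-90 69.0 size 114.48848128329759 36.411593765111476
top c [ 505.2 -276.1] yaw 116.5 yaw2-90 116.9 size 88.57078446867396 51.99295841171547
top c [626.2  -4.2] yaw 104.2 yaw2-90 103.60000000000002 size 147.3309197347306 102.47768242744053
top c [632.4   4. ] yaw 105.2 yaw2-90 105.4 size 198.3705725236036 142.43860885322653
[[-0.9   0.44 -0.  ]
 [ 0.44  0.9  -0.  ]
 [ 0.   -0.   -1.  ]]
[[355.68031396   0.         317.34488273]
 [  0.         355.68031396 238.54212153]
 [  0.           0.           1.        ]] cam in tool [  66.97047726   -1.01239974 -157.46160716] [[-0.   -0.97 -0.25]
 [ 1.    0.   -0.  ]
 [ 0.   -0.25  0.97]]
```

```bash
python3 - <<'E'
from h import *
go([520,239,200],down(-25))
E
```

```text
d_m [-0.3627 -0.0818  0.0261] rot_deg [-7.0e-02  5.0e-02  8.9e+01]
```

servo_tool:
  deltas:
    - [[-0.045,-0.01,0.003],[0,0,0]]
    - [[-0.045,-0.01,0.003],[0,0,0]]
    - [[-0.045,-0.01,0.003],[0,0,0]]
    - [[-0.045,-0.01,0.003],[0,0,0]]
    - [[-0.045,-0.01,0.003],[0,0,0]]
    - [[-0.045,-0.01,0.003],[0,0,0]]
    - [[-0.045,-0.01,0.004],[0,0,0]]
    - [[-0.048,-0.012,0.004],[0,0,0]]
    - [[0,0,0],[0,0,10]]
    - [[0,0,0],[0,0,10]]
    - [[0,0,0],[0,0,10]]
    - [[0,0,0],[0,0,10]]
    - [[0,0,0],[0,0,10]]
    - [[0,0,0],[0,0,10]]
    - [[0,0,0],[0,0,10]]
    - [[0,0,0],[0,0,10]]
    - [[0,0,0],[0,0,9]]
    - [[0,0,0],[0,0,0]]
  fingers: 1

```text
time: 2.35
tool_pos: [520.3, 239.0, 200.3]
tcp_rot: [-3.141, 0.0, 1.136]
contact_force: [0.5, 0.0, -0.4]
grip_width: 92.2
finger_force: 0.0
```

```bash
python3 - <<'E'
from h import *
import json
p,r=tool();print(p,np.degrees(r.as_euler('xyz')))
cm=bot.camera_model('wrist'); im=bot.capture('wrist'); cv2.imwrite('pics/w1.png',im[:,:,::-1])
json.dump({k:np.array(v).tolist() for k,v in cm.items()},open('w1.json','w'))
E
```

```text
[520.28307018 238.97640771 200.34727205] [-1.79966038e+02  2.50597768e-02  6.50772539e+01]
```

View pics/w1.png

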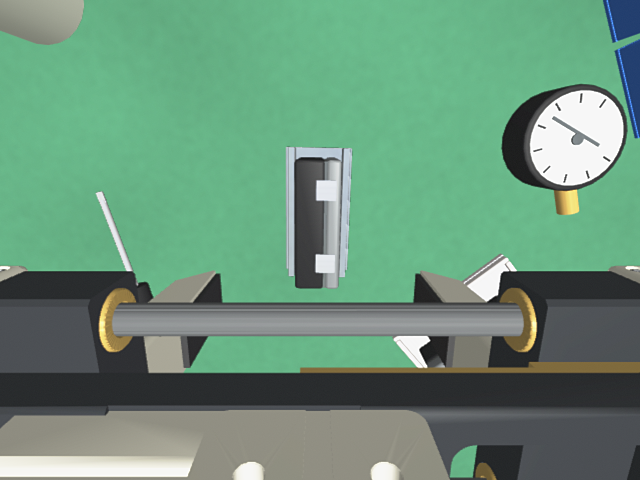

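The wrist view shows the case straight in its rack. Its top-face corners are at about (295,157), (340,157), (339,288) and (295,288), with the lid on the right (tool +y).

```bash
python3 - <<'E'
from h import *
import json
cm={k:np.array(v) for k,v in json.load(open('w1.json')).items()}
c,y=rect('w',[(295,288),(294.5,157),(340,157),(339,288)],72,cm)
rect('w',[(287,275),(287,148),(352,148),(346.5,277)],28,cm)
go([c[0],c[1],43],down(-25))
E
python3 - <<'E'
import cv2
im=cv2.imread('pics/w1.png')[130:310,260:380]
cv2.imwrite('pics/w1c.png',cv2.resize(im,None,fx=3.3,fy=3.3,interpolation=cv2.INTER_CUBIC))
E
```

```text
w c [521.6 241.3] yaw 65.0 yaw2-90 65.1 size 110.11915639690777 36.78662092372108
w c [522.6 241.3] yaw 63.9 yaw2-90 64.1 size 122.29616350027354 58.53138030106672
d_m [0.0027 0.0004 0.1574] rot_deg [-0.03  0.02  0.18]
```

View pics/w1c.png

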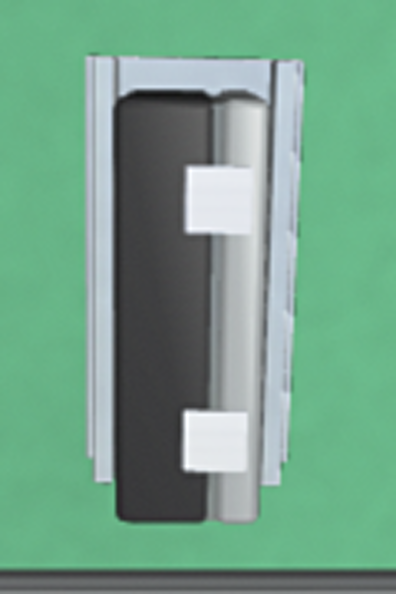

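The crop confirms the fit: the case is centred and square to the tool, with the lid on the right. Descending and gripping.

servo_tool:
  deltas:
    - [[0.003,0,0.04],[0,0,0]]
    - [[0,0,0.045],[0,0,0]]
    - [[0,0,0.04],[0,0,0]]
    - [[0,0,0.02],[0,0,0]]
    - [[0,0,0.012],[0,0,0]]
    - [[0,0,0],[0,0,0]]

```text
time: 3.15
tool_pos: [521.5, 241.7, 43.3]
tcp_rot: [-3.141, 0.001, 1.136]
contact_force: [-0.9, -0.7, -0.4]
grip_width: 92.1
finger_force: 0.0
```

servo_tool:
  deltas:
    - [[0,0,0],[0,0,0]]
    - [[0,0,0],[0,0,0]]
    - [[0,0,0],[0,0,0]]
    - [[0,0,0],[0,0,0]]
    - [[0,0,0],[0,0,0]]
    - [[0,0,0],[0,0,0]]
    - [[0,0,0],[0,0,0]]
    - [[0,0,0],[0,0,0]]
  fingers: 0

```text
time: 4.15
tool_pos: [521.6, 241.8, 43.7]
tcp_rot: [-3.141, 0.0, 1.135]
contact_force: [-1.3, 0.1, 1.3]
grip_width: 37.6
finger_force: 29.9
```

servo_tool:
  deltas:
    - [[0,0,-0.015],[0,0,0]]
    - [[0,0,-0.035],[0,0,0]]
    - [[0,0,-0.04],[0,0,0]]
    - [[0,0,-0.03],[0,0,0]]
    - [[-0.025,-0.002,0],[0,0,0]]
    - [[-0.04,-0.003,0],[0,0,0]]
    - [[-0.04,-0.003,0],[0,0,0]]
    - [[-0.04,-0.003,0],[0,0,0]]
    - [[-0.025,-0.002,0],[0,0,0]]
    - [[-0.013,-0.001,0],[0,0,0]]
    - [[0,0,0],[-5,0,0]]
    - [[0,0,0],[-8,0,0]]
    - [[0,0,0],[-8,0,0]]
    - [[0,0,0],[-8,0,0]]
    - [[0,0,0],[-8,0,0]]
    - [[0,0,0],[-8,0,0]]
    - [[0,0,0],[0,0,0]]

```text
time: 6.28
tool_pos: [432.4, 79.9, 189.1]
tcp_rot: [2.47, 0.015, 1.124]
contact_force: [0.5, -0.0, -5.7]
grip_width: 37.4
finger_force: 30.0
```

```bash
python3 - <<'E'
from h import *
p,r=tool();print(p,r.as_matrix().round(3),bot.get_obs()['joint_positions'])
print('to z 40.5: ',r.inv().apply([0,0,40.5-p[2]]))
cv2.imwrite('pics/s2.png',cv2.resize(bot.capture('scene')[150:390,260:580,::-1],None,fx=2,fy=2))
E
```

```text
[432.36458371  79.87072248 189.11688476] [[ 0.432  0.71   0.556]
 [ 0.902 -0.33  -0.279]
 [-0.015  0.622 -0.783]] [ 0.33154899  0.09086623  2.21440645 -0.99424421  0.55986681  1.56834135]
to z 40.5:  [  2.17457481 -92.46526246 116.32895125]
```

View pics/s2.png

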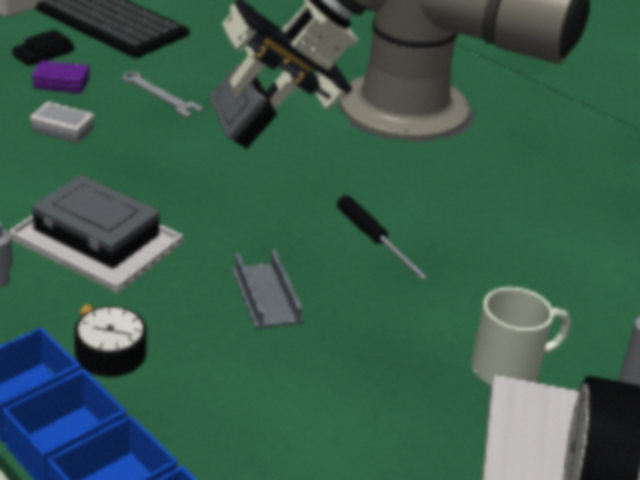

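The picture shows the case in the hand, lid up and outward, tilted about 38°. The fourth joint stopped at its limit, so I turn the lean towards the radial direction and then finish the tilt.

servo_tool:
  deltas:
    - [[0,0,0],[0,6.1,-7.6]]
    - [[0,0,0],[0,6.1,-7.6]]
    - [[0,0,0],[0,6.1,-7.6]]
    - [[0,0,0],[0,6.1,-7.6]]
    - [[0,0,0],[-3.5,0,0]]
    - [[0,0,0],[-3.5,0,0]]
    - [[0,0,0],[0,0,0]]

```text
time: 7.2
tool_pos: [419.4, 91.0, 205.6]
tcp_rot: [2.44, 0.039, 1.481]
contact_force: [0.6, -0.6, -5.8]
grip_width: 37.9
finger_force: 30.0
```

```bash
python3 - <<'E'
from h import *
p,r=tool();m=r.as_matrix();print(p,m.round(3),bot.get_obs()['joint_positions'],np.degrees(np.arctan2(m[1,1],m[0,1])))
th=np.arccos(-m[2,2]);print(np.degrees(th)); z=37.5*np.cos(th)+19*np.sin(th); print('contact z',z,'to z+1: ',r.inv().apply([0,0,z+1-p[2]]))
Y=np.array([m[0,1],m[1,1],0]);Y/=np.linalg.norm(Y);a=np.degrees(np.arctan2(Y[1],Y[0])); T=down(a)*R.from_euler('x',-46,degrees=True); print(np.degrees((r.inv()*T).as_rotvec()))
E
```

```text
[419.4375535   91.02091869 205.58378792] [[ 0.09   0.763  0.64 ]
 [ 0.995 -0.043 -0.088]
 [-0.039  0.645 -0.763]] [ 0.18831714 -0.05171422  2.32250955 -0.82823465  0.28332112  0.99863169] -3.2584275237418594
40.26120568396225
contact z 40.89566983836569 to z+1:  [   6.39087447 -105.5940291   124.91139957]
[-5.82609566  2.92635963  0.14894362]
```

servo_tool:
  deltas:
    - [[0,0,0],[7,0,0]]
    - [[0,0,0],[8,0,0]]
    - [[0,0,0],[0,0,0]]

```text
time: 7.58
tool_pos: [423.2, 85.8, 207.2]
tcp_rot: [2.644, 0.046, 1.465]
contact_force: [1.0, 0.1, -4.9]
grip_width: 38.2
finger_force: 30.0
```

```bash
python3 - <<'E'
from h import *
p,r=tool();m=r.as_matrix();print(p,bot.get_obs()['joint_positions'])
T=np.array([485,390,170.]); print('shift',r.inv().apply(T-p)/1000)
a=38.8; R2=down(a)*R.from_euler('x',-25,degrees=True); print('turn',np.degrees((r.inv()*R2).as_rotvec()))
E
```

```text
[423.22095218  85.81128937 207.23099767] [ 0.13637825 -0.01768197  2.15352755 -0.29916108  0.54907253  0.44957457]
shift [0.31039377 0.01499353 0.03412432]
turn [  2.26863668  22.42908606 -38.89691258]
```

servo_tool:
  deltas:
    - [[0.03,0.0015,0.0033],[0,0,0]]
    - [[0.045,0.002,0.005],[0,0,0]]
    - [[0.045,0.002,0.005],[0,0,0]]
    - [[0.045,0.002,0.005],[0,0,0]]
    - [[0.045,0.002,0.005],[0,0,0]]
    - [[0.045,0.002,0.005],[0,0,0]]
    - [[0.035,0.002,0.004],[0,0,0]]
    - [[0.02,0.001,0.002],[0,0,0]]
    - [[0,0,0],[0.45,4.5,-7.8]]
    - [[0,0,0],[0.45,4.5,-7.8]]
    - [[0,0,0],[0.45,4.5,-7.8]]
    - [[0,0,0],[0.45,4.5,-7.8]]
    - [[0,0,0],[0.45,4.5,-7.8]]
    - [[0,0,0],[-7,0,0]]
    - [[0,0,0],[-7,0,0]]
    - [[0,0,0],[-7,0,0]]
    - [[0,0,0],[0,0,0]]

```text
time: 9.7
tool_pos: [497.7, 385.9, 218.0]
tcp_rot: [2.428, -0.018, 2.202]
contact_force: [-0.2, -0.8, -4.9]
grip_width: 37.9
finger_force: 30.0
```

```bash
cat > st.py <<'E'
from h import *
p,r=tool();m=r.as_matrix();print(p,m.round(3),bot.get_obs()['joint_positions'],np.degrees(np.arctan2(m[1,1],m[0,1])))
th=np.arccos(-m[2,2]);print(np.degrees(th)); z=37.5*np.cos(th)+19*np.sin(th); print('contact z',z,'to z+0.5: ',r.inv().apply([0,0,z+.5-p[2]]))
E
python3 st.py
```

```text
[497.7211303  385.88763574 218.03192639] [[-0.59   0.617  0.521]
 [ 0.807  0.437  0.397]
 [ 0.018  0.654 -0.756]] [ 0.4812365   0.25701139  1.91829678  0.409964    0.28197497 -0.49759075] 35.27593031485065
40.89727957909412
contact z 40.785064407007326 to z+0.5:  [  -3.12923282 -115.67472272  133.60022322]
```

Tilting outward runs into the wrist's fifth-joint limit. A sideways (tangential) lean is well inside the ranges, so I turn 90° about the vertical and lean that way.

servo_tool:
  deltas:
    - [[0,0,0],[8,0,0]]
    - [[0,0,0],[8,0,0]]
    - [[0,0,0],[0,3.9,-8.3]]
    - [[0,0,0],[0,3.9,-8.3]]
    - [[0,0,0],[0,3.9,-8.3]]
    - [[0,0,0],[0,3.9,-8.3]]
    - [[0,0,0],[0,3.9,-8.3]]
    - [[0,0,0],[0,3.9,-8.3]]
    - [[0,0,0],[0,3.9,-8.3]]
    - [[0,0,0],[0,3.9,-8.3]]
    - [[0,0,0],[0,3.9,-8.3]]
    - [[0,0,0],[0,3.9,-8.3]]
    - [[0,0,0],[-7,0,0]]
    - [[0,0,0],[-7,0,0]]
    - [[0,0,0],[-7,0,0]]
    - [[0,0,0],[0,0,0]]

```text
time: 11.7
tool_pos: [498.2, 384.7, 212.3]
tcp_rot: [2.322, -0.016, -2.484]
contact_force: [-0.5, -0.9, -5.2]
grip_width: 38.1
finger_force: 30.0
```

```bash
cat >> st.py <<'E'
a=np.degrees(np.arctan2(m[1,1],m[0,1]));T=down(a)*R.from_euler('x',-45,degrees=True); print('fix',np.degrees((r.inv()*T).as_rotvec()),'shift',T.inv().apply(np.array([470,420,z+.5])-p))
E
python3 st.py
```

```text
[498.17399741 384.74864986 212.31760684] [[-0.791 -0.408 -0.455]
 [-0.611  0.548  0.572]
 [ 0.016  0.731 -0.683]] [ 0.19214373  0.71193368  1.21722233  0.70755274  1.64762848 -2.1353039 ] 126.69655994689191
46.948424086317516
contact z 39.4836663075978 to z+0.5:  [  -2.74914656 -125.90120478  117.64487192]
fix [ 1.93372193 -1.33852738  0.0225907 ] shift [  1.5248395  -89.96722425 153.74977172]
```

servo_tool:
  deltas:
    - [[0,0,0],[1.9,-1.3,0]]
    - [[0.001,-0.02,0.034],[0,0,0]]
    - [[0,-0.025,0.043],[0,0,0]]
    - [[0,-0.02,0.034],[0,0,0]]
    - [[0,-0.013,0.022],[0,0,0]]
    - [[0,-0.006,0.01],[0,0,0]]
    - [[0,-0.003,0.005],[0,0,0]]
    - [[0,0,0],[0,0,0]]

```text
time: 12.7
tool_pos: [471.7, 423.1, 52.1]
tcp_rot: [2.351, 0.011, -2.495]
contact_force: [-0.1, -0.3, -5.6]
grip_width: 37.8
finger_force: 30.0
```

```bash
python3 st.py
```

```text
[471.71659745 423.14007522  52.07841345] [[-0.798 -0.43  -0.422]
 [-0.602  0.557  0.572]
 [-0.011  0.711 -0.703]] [ 0.26142716  0.8609584   1.39783223  0.75129868  1.32218359 -2.32144684] 127.69509753913259
45.295675729247655
contact z 39.88349431469982 to z+0.5:  [ 0.13113818 -8.31108697  8.22677153]
fix [ 0.28846504  0.91323943 -0.00229898] shift [ 3.27833043 -9.28428043  7.25483283]
```

servo_tool:
  deltas:
    - [[0,-0.004,0.004],[0,0.9,0]]
    - [[0,-0.003,0.003],[0,0,0]]
    - [[0,0,0],[0,0,0]]

```text
time: 13.08
tool_pos: [471.3, 423.1, 41.4]
tcp_rot: [2.349, -0.001, -2.484]
contact_force: [0.4, -0.1, -4.4]
grip_width: 37.7
finger_force: 30.0
```

servo_tool:
  deltas:
    - [[0,0,0],[0,0,0]]
    - [[0,0,0],[0,0,0]]
    - [[0,0,0],[0,0,0]]
    - [[0,0,0],[0,0,0]]
  fingers: 0.58

```text
time: 13.58
tool_pos: [471.6, 423.3, 42.2]
tcp_rot: [2.35, 0.0, -2.484]
contact_force: [0.5, -0.9, -0.7]
grip_width: 53.3
finger_force: 0.5
```

servo_tool:
  deltas:
    - [[0,0,-0.008],[0,0,0]]
    - [[0,0,-0.015],[0,0,0]]
    - [[0,0,-0.025],[0,0,0]]
    - [[0,0,-0.04],[0,0,0]]
    - [[0,0,-0.05],[0,0,0]]
    - [[0,0,-0.05],[0,0,0]]
    - [[0,0,0],[0,0,0]]
    - [[0,0,0],[0,0,0]]

```text
time: 14.58
tool_pos: [552.9, 317.1, 173.8]
tcp_rot: [2.349, -0.001, -2.484]
contact_force: [-0.4, 0.8, -1.2]
grip_width: 53.2
finger_force: 0.0
```

```bash
python3 - <<'E'
from h import *
a=bot.capture('scene')[:,:,::-1]; b=bot.capture('top')[:,:,::-1]
k=lambda im,x,y:cv2.resize(im[y:y+130,x:x+130],None,fx=3,fy=3,interpolation=cv2.INTER_CUBIC)
cv2.imwrite('pics/s3.png',np.hstack([k(a,400,240),k(b,120,200)])); cv2.imwrite('pics/top3.png',b)
print(bot.get_obs()['joint_positions'])
E
```

```text
[ 0.08963121  0.80015306  1.1371116   0.6475165   1.67951995 -2.22739318]
```

View pics/s3.png

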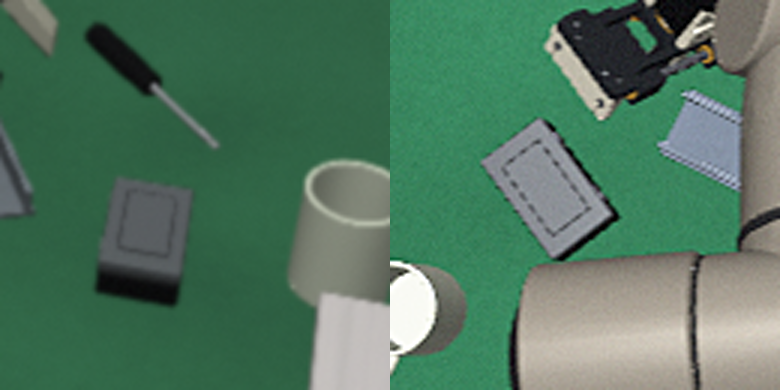

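The case lies flat, lid up. In the right tile its corners are about (483,160), (542,119), (616,213) and (560,256). Now I find its pose and plan the re-grasp.

```bash
python3 - <<'E'
from h import *
px=[((x-390+.5)/3-.5+120,(y+.5)/3-.5+200) for x,y in [(542,119),(616,213),(560,256),(483,160)]]
c,yaw=rect('top',px,38); yd=np.degrees(yaw)%180
p,r=tool()
for a in (yd+90,yd-90):
    t=down(a); print(a,c); go([c[0],c[1],200],t)
print('undo tilt, then:',(R.from_euler('xyz',bot.get_obs()['tcp_rot'])*R.from_rotvec([45,0,0],degrees=True)).as_matrix().round(3))
r2=r*R.from_rotvec([45,0,0],degrees=True); print((r2.inv().apply(np.r_[c,200]-p)/1000).round(4))
E
```

```text
top c [486.8 400.9] yaw 39.599999999999994 yaw2-90 36.9 size 108.24976431954904 61.628803014926916
129.58753198130714 [486.77242388 400.86242288]
d_m [0.0009 0.0933 0.0564] rot_deg [45.46  0.61 -1.81]
-50.41246801869286 [486.77242388 400.86242288]
d_m [0.0009 0.0933 0.0564] rot_deg [  0.92 -68.88 164.39]
undo tilt, then: [[-0.791 -0.612 -0.007]
 [-0.612  0.791  0.005]
 [ 0.002  0.008 -1.   ]]
[ 0.0009  0.1059 -0.0261]
```

servo_tool:
  deltas:
    - [[0,0,0],[9,0,0]]
    - [[0,0,0],[9,0,0]]
    - [[0,0,0],[9,0,0]]
    - [[0,0,0],[9,0,0]]
    - [[0,0,0],[9.4,0,0]]
    - [[0,0.03,-0.009],[0,0,0]]
    - [[0,0.04,-0.009],[0,0,0]]
    - [[0.001,0.036,-0.008],[0,0,0]]
    - [[0,0,0],[0,0,0]]
  fingers: 1

```text
time: 15.8
tool_pos: [484.9, 403.2, 199.6]
tcp_rot: [3.141, -0.001, -2.479]
contact_force: [1.9, -0.0, -0.3]
grip_width: 91.8
finger_force: 0.0
```

```bash
python3 - <<'E'
from h import *
import json
p,r=tool();print(p,np.degrees(r.as_euler('xyz')))
cm=bot.camera_model('wrist'); im=bot.capture('wrist'); cv2.imwrite('pics/w2.png',im[:,:,::-1])
json.dump({k:np.array(v).tolist() for k,v in cm.items()},open('w2.json','w'))
E
```

```text
[484.89803252 403.18328346 199.62118409] [ 1.79963212e+02 -6.54547371e-02 -1.42030697e+02]
```

View pics/w2.png

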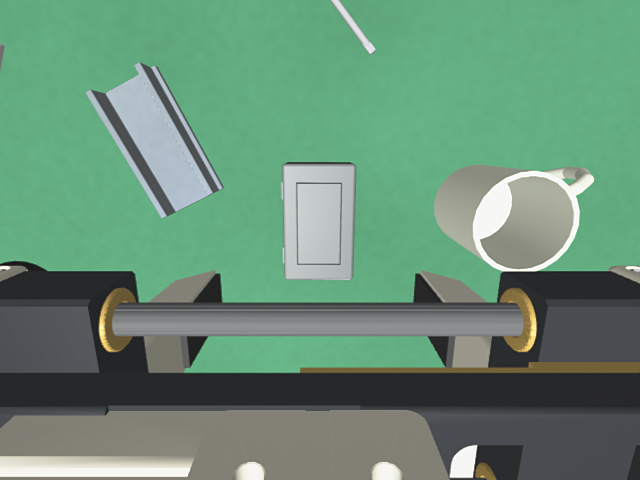

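The wrist view shows the lid-up case with top corners at about (284,165), (355,165), (352.5,279) and (285,278). The mug is clear to the right.

```bash
python3 - <<'E'
from h import *
import json
cm={k:np.array(v) for k,v in json.load(open('w2.json')).items()}
c,y=rect('w',[(285,278),(284,165),(355,165),(352.5,279)],38,cm)
m=ray('w',[(473,220)],95,cm)[0]; print('mug edge y in tool',tool()[1].inv().apply(m-tool()[0]))
go([c[0],c[1],10],down(np.degrees(y)%180+90))
E
```

```text
w c [485.1 404.1] yaw 37.69999999999999 yaw2-90 37.5 size 106.2141622966553 63.44420242438629
mug edge y in tool [ 14.62046772 117.62882685 104.16572503]
d_m [-0.0011  0.0024  0.1892] rot_deg [-0.01 -0.1   0.21]
```

servo_tool:
  deltas:
    - [[-0.001,0.001,0.03],[0,0,0]]
    - [[0,0,0.045],[0,0,0]]
    - [[0,0,0.045],[0,0,0]]
    - [[0,0,0.035],[0,0,0]]
    - [[0,0,0.02],[0,0,0]]
    - [[0,0,0.014],[0,0,0]]
    - [[0,0,0],[0,0,0]]

```text
time: 16.73
tool_pos: [487.4, 401.1, 9.6]
tcp_rot: [-3.142, -0.003, -2.484]
contact_force: [-0.2, -0.7, -0.1]
grip_width: 91.9
finger_force: 0.0
```

servo_tool:
  deltas:
    - [[0,0,0],[0,0,0]]
    - [[0,0,0],[0,0,0]]
    - [[0,0,0],[0,0,0]]
    - [[0,0,0],[0,0,0]]
    - [[0,0,0],[0,0,0]]
    - [[0,0,0],[0,0,0]]
  fingers: 0

```text
time: 17.48
tool_pos: [487.7, 403.0, 11.8]
tcp_rot: [3.141, 0.001, -2.484]
contact_force: [-5.0, 3.5, 5.9]
grip_width: 65.9
finger_force: 30.0
```

servo_tool:
  deltas:
    - [[0,0,-0.015],[0,0,0]]
    - [[0,0,-0.035],[0,0,0]]
    - [[0,0,-0.045],[0,0,0]]
    - [[0,0,-0.045],[0,0,0]]
    - [[0,0,-0.04],[0,0,0]]
    - [[0,0,-0.02],[0,0,0]]
    - [[0,0,0],[0,0,0]]

```text
time: 18.35
tool_pos: [488.4, 401.8, 212.5]
tcp_rot: [-3.14, 0.002, -2.484]
contact_force: [0.8, -0.4, -5.1]
grip_width: 66.0
finger_force: 30.0
```

```bash
python3 - <<'E'
from h import *
p,r=tool();print(p,bot.get_obs()['joint_positions'])
T=np.array([470,0,230.]);print((r.inv().apply(T-p)/1000).round(4)); go(T,down(14)); go(T,down(-166))
E
```

```text
[488.44639796 401.81733621 212.49261603] [ 5.67802358e-01  5.51297029e-01  1.22651972e+00 -9.99160633e-04
  1.36122729e+00 -1.66013226e+00]
[ 0.2601 -0.3068 -0.0178]
d_m [ 0.2601 -0.3068 -0.0178] rot_deg [9.0000e-02 1.6000e-01 1.1366e+02]
d_m [ 0.2601 -0.3068 -0.0178] rot_deg [ -0.14   0.08 -66.34]
```

servo_tool:
  deltas:
    - [[0.008,-0.022,-0.0015],[0,0,0]]
    - [[0.015,-0.041,-0.0015],[0,0,0]]
    - [[0.015,-0.041,-0.0015],[0,0,0]]
    - [[0.015,-0.041,-0.0015],[0,0,0]]
    - [[0.015,-0.041,-0.0015],[0,0,0]]
    - [[0.015,-0.041,-0.0015],[0,0,0]]
    - [[0.015,-0.041,-0.0015],[0,0,0]]
    - [[0.015,-0.041,-0.0015],[0,0,0]]
    - [[0.015,-0.041,-0.0015],[0,0,0]]
    - [[0.015,-0.041,-0.0015],[0,0,0]]
    - [[0.015,-0.041,-0.0015],[0,0,0]]
    - [[0.015,-0.041,-0.0015],[0,0,0]]
    - [[0.008,-0.022,0],[0,0,0]]
    - [[0,0,0],[0,0,0]]

```text
time: 20.1
tool_pos: [646.4, -102.6, 227.2]
tcp_rot: [3.14, -0.002, -2.487]
contact_force: [0.4, 1.4, -5.1]
grip_width: 65.9
finger_force: 30.0
```

servo_tool:
  deltas:
    - [[0,0,0],[0,0,6]]
    - [[0,0,0],[0,0,10]]
    - [[0,0,0],[0,0,10]]
    - [[0,0,0],[0,0,10]]
    - [[0,0,0],[0,0,10]]
    - [[0,0,0],[0,0,10]]
    - [[0,0,0],[0,0,10]]
    - [[0,0,0],[0,0,10]]
    - [[0,0,0],[0,0,10]]
    - [[0,0,0],[0,0,10]]
    - [[0,0,0],[0,0,10]]
    - [[0,0,0],[0,0,7.7]]
    - [[0,0,0],[0,0,0]]
    - [[0,0,0],[0,0,0]]

```text
time: 21.85
tool_pos: [646.8, -99.7, 228.7]
tcp_rot: [-3.141, -0.0, 1.818]
contact_force: [0.1, 0.9, -5.0]
grip_width: 65.9
finger_force: 30.0
```

```bash
python3 - <<'E'
from h import *
import json
p,r=tool();print(p,np.degrees(r.as_euler('xyz')))
cm=bot.camera_model('wrist'); im=bot.capture('wrist'); cv2.imwrite('pics/w3.png',im[:,:,::-1])
json.dump({k:np.array(v).tolist() for k,v in cm.items()},open('w3.json','w'))
E
```

```text
[646.79533025 -99.65412549 228.68269047] [-1.79946716e+02 -1.29393774e-02  1.04175278e+02]
```

View pics/w3.png

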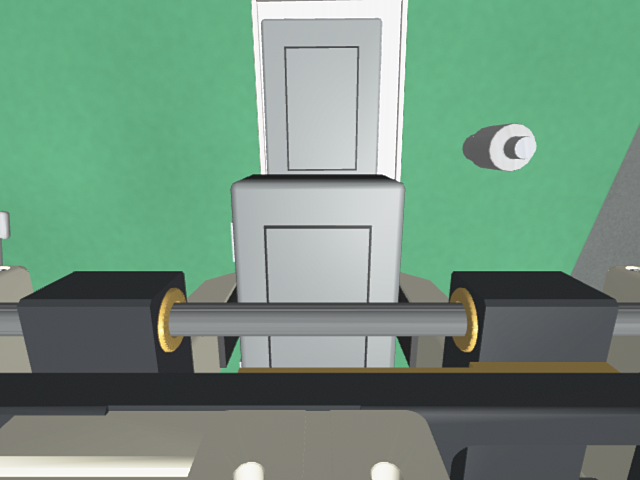

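The wrist view shows the large case ahead: its far corners are at (262.5,19) and (381,19), and its lid panel corners at (286,47), (358,47), (357,170) and (288,170). The held case's far edge is at about row 180, columns 234–403.

```bash
python3 - <<'E'
from h import *
import json
cm={k:np.array(v) for k,v in json.load(open('w3.json')).items()}
p=np.array([646.8,-99.65,228.7]); r=R.from_euler('xyz',[-180,0,104.17],degrees=True)
t=lambda px,z:(r.inv().apply(ray('w',px,z,cm)-p)).round(1)
print('far corners',t([(262.5,19),(381,19)],49)); print('side',t([(266,170),(378,170)],49))
P=[(286,47),(358,47),(357,170),(288,170)];print('panel',t(P,49),t(P,49).mean(0)); rect('w',[P[3],P[0],P[1],P[2]],49,cm)
print('held',t([(234,187),(403,187),(265.5,227),(371,227)],255.5), 'held far row180', t([(318,178),(318,187)],255.5))
c=np.array([626.2,-4.2,49]);print('top est in tool',r.inv().apply(c-p))
E
```

```text
far corners [[169.7 -46.9 179.7]
 [169.7  53.1 179.7]]
side [[ 44.4 -48.5 179.7]
 [ 44.4  56.  179.7]]
panel [[148.3 -27.5 179.7]
 [148.3  34.3 179.7]
 [ 44.4  36.4 179.7]
 [ 44.4 -27.9 179.7]] [ 96.35    3.825 179.7  ]
w c [626.9  -5.3] yaw 104.6 yaw2-90 104.2 size 103.95874742686838 63.09971037159685
held [[ 51.7 -30.8 -26.8]
 [ 51.7  31.1 -26.8]
 [ 36.7 -19.8 -26.8]
 [ 36.7  19.9 -26.8]] held far row180 [[ 55.   -0.  -26.8]
 [ 51.7  -0.  -26.8]]
top est in tool [ 97.5886807    3.39291893 179.7       ]
```

servo_tool:
  deltas:
    - [[0.02,0.0005,0],[0,0,0]]
    - [[0.035,0.001,0],[0,0,0]]
    - [[0.03,0.001,0.01],[0,0,0]]
    - [[0.012,0.001,0.03],[0,0,0]]
    - [[0,0,0.04],[0,0,0]]
    - [[0,0,0.035],[0,0,0]]
    - [[0,0,0.02],[0,0,0]]
    - [[0,0,0.01],[0,0,0]]
    - [[0,0,0],[0,0,0]]
    - [[0,0,0],[0,0,0]]

```text
time: 23.15
tool_pos: [627.7, -5.3, 85.2]
tcp_rot: [3.14, 0.001, 1.815]
contact_force: [0.1, -0.1, -5.0]
grip_width: 65.7
finger_force: 30.0
```

```bash
python3 - <<'E'
from h import *
for i in range(3): print(tool()[0]); bot.capture('top')
r=R.from_euler('xyz',[-180,0,104.17],degrees=True); t=np.array([646.8,-99.65,228.7])+r.apply([96.9,3.5,168]); print('target',t); go(t,down(14.2))
E
```

```text
[627.73523122  -5.29458779  85.1833034 ]
[627.79480243  -5.39835574  85.2516549 ]
[627.66454316  -5.44993422  85.11860509]
target [626.47241185  -4.84151325  60.7       ]
d_m [ 0.0009 -0.0009  0.0243] rot_deg [ 0.08  0.05 -0.22]
```

servo_tool:
  deltas:
    - [[0.0005,-0.001,0.01],[0,0,0]]
    - [[0,0,0.006],[0,0,0]]
    - [[0,0,0.003],[0,0,0]]
    - [[0,0,0.002],[0,0,0]]
    - [[0,0,0],[0,0,0]]

```text
time: 23.92
tool_pos: [625.9, -5.2, 62.8]
tcp_rot: [-3.141, 0.0, 1.815]
contact_force: [0.6, 0.0, -4.7]
grip_width: 65.5
finger_force: 30.0
```

servo_tool:
  deltas:
    - [[0,0,0.001],[0,0,0]]
    - [[0,0,0.001],[0,0,0]]
    - [[0,0,0],[0,0,0]]

```text
time: 24.3
tool_pos: [626.0, -5.2, 60.9]
tcp_rot: [-3.141, 0.0, 1.815]
contact_force: [-0.4, -0.0, -5.4]
grip_width: 65.8
finger_force: 30.0
```

servo_tool:
  deltas:
    - [[0,0,0.001],[0,0,0]]
    - [[0,0,0],[0,0,0]]

```text
time: 24.55
tool_pos: [626.0, -5.2, 60.8]
tcp_rot: [3.141, 0.001, 1.815]
contact_force: [-3.5, 0.6, 4.8]
grip_width: 65.7
finger_force: 30.0
```

servo_tool:
  deltas:
    - [[0,0,0.001],[0,0,0]]
    - [[0,0,0],[0,0,0]]

```text
time: 24.8
tool_pos: [626.0, -5.2, 60.8]
tcp_rot: [3.141, 0.001, 1.815]
contact_force: [-7.1, 0.1, 11.0]
grip_width: 65.8
finger_force: 30.0
```

servo_tool:
  deltas:
    - [[0,0,-0.001],[0,0,0]]
    - [[0,0,0],[0,0,0]]
    - [[0,0,0],[0,0,0]]
    - [[0,0,0],[0,0,0]]
    - [[0,0,0],[0,0,0]]
  fingers: 1

```text
time: 25.42
tool_pos: [626.0, -5.2, 59.8]
tcp_rot: [-3.141, 0.0, 1.815]
contact_force: [-0.2, -0.6, 0.0]
grip_width: 91.8
finger_force: 0.0
```

servo_tool:
  deltas:
    - [[0,0,-0.01],[0,0,0]]
    - [[0,0,-0.03],[0,0,0]]
    - [[0,0,-0.045],[0,0,0]]
    - [[0,0,-0.045],[0,0,0]]
    - [[0,0,-0.025],[0,0,0]]
    - [[-0.02,0,0],[0,0,0]]
    - [[0,0,0],[0,0,0]]
    - [[0,0,0],[0,0,0]]

```text
time: 26.42
tool_pos: [630.1, -24.8, 213.2]
tcp_rot: [-3.139, -0.001, 1.814]
contact_force: [-0.3, 0.0, 0.6]
grip_width: 91.7
finger_force: 0.0
```

```bash
python3 - <<'E'
from h import *
import json
p,r=tool();print(p,np.degrees(r.as_euler('xyz')))
cm=bot.camera_model('wrist'); im=bot.capture('wrist'); cv2.imwrite('pics/w4.png',im[:,:,::-1])
json.dump({k:np.array(v).tolist() for k,v in cm.items()},open('w4.json','w'))
E
```

```text
[630.13217434 -24.84851968 213.2102985 ] [-1.79826356e+02 -6.22822895e-02  1.03930316e+02]
```

View pics/w4.png

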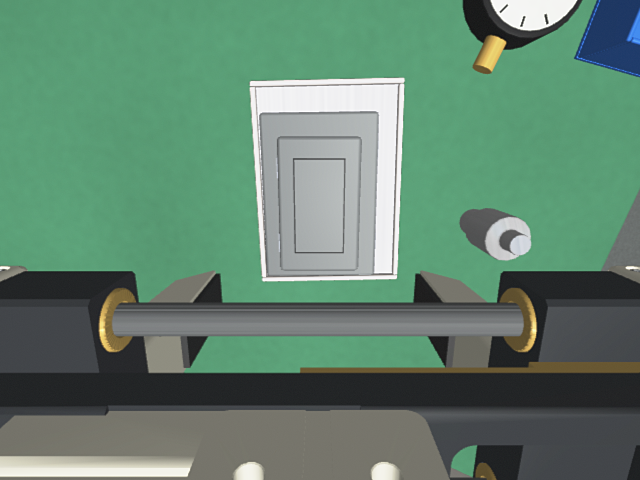

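The wrist view shows the middle case on the large one: middle corners at (278,138), (361,138), (357,269) and (281,270); large case corners at (261,113), (378,112), (374,275) and (267,277). That was my tenth picture, so the rest is numeric.

```bash
python3 - <<'E'
from h import *
import json
cm={k:np.array(v) for k,v in json.load(open('w4.json')).items()}
m,ym=rect('w',[(281,270),(278,138),(361,138),(357,269)],87,cm)
rect('w',[(253,252),(294,158),(344,158),(343.5,252)],87,cm)
b,yb=rect('w',[(267,277),(261,113),(378,112),(374,275)],49,cm)
mp,_=rect('w',[(294,253),(294,158.5),(344.5,158.5),(343.5,253)],87,cm)
a=np.radians(104.2);print('mid-big in case axes',[(m-b)@[np.cos(a),np.sin(a)],(m-b)@[-np.sin(a),np.cos(a)]])
p,r=tool(); T=[505,-276,200]; go(T,down(26.7))
E
```

```text
w c [626.3  -6.5] yaw 103.8 yaw2-90 104.4 size 106.73917273774119 63.9066650721291
w c [617.7  -8.4] yaw 91.2 yaw2-90 104.0 size 78.28633137870743 57.1414469676785
w c [626.8  -5.5] yaw 104.4 yaw2-90 104.8 size 148.64428574651217 101.47248172763373
w c [626.2  -6.9] yaw 103.7 yaw2-90 104.0 size 76.8442012078447 40.27655968428879
mid-big in case axes [np.float64(-0.8364539137053186), np.float64(0.7359689381042596)]
d_m [-0.2138 -0.1821  0.0137] rot_deg [ -0.16  -0.08 -12.74]
```

The middle case is centred to about 1 mm. On to the tin.

servo_tool:
  deltas:
    - [[-0.015,-0.013,0],[0,0,0]]
    - [[-0.033,-0.028,0],[0,0,0]]
    - [[-0.035,-0.03,0.003],[0,0,0]]
    - [[-0.035,-0.03,0.003],[0,0,0]]
    - [[-0.035,-0.03,0.003],[0,0,0]]
    - [[-0.035,-0.03,0.003],[0,0,0]]
    - [[-0.026,-0.021,0.001],[0,0,-6]]
    - [[0,0,0],[0,0,-6.7]]
    - [[0,0,0],[0,0,0]]
    - [[0,0,0],[0,0,0]]

```text
time: 27.72
tool_pos: [505.6, -276.1, 202.0]
tcp_rot: [-3.141, 0.0, 2.035]
contact_force: [0.5, -0.4, 0.2]
grip_width: 91.5
finger_force: 0.0
```

```bash
python3 - <<'E'
from h import *
p,r=tool();print(p,np.degrees(r.as_euler('xyz')))
cm=bot.camera_model('wrist'); im=bot.capture('wrist'); cv2.imwrite('pics/w5.png',im[:,:,::-1])
hsv=cv2.cvtColor(im,cv2.COLOR_RGB2HSV); m=((hsv[:,:,1]<60)&(hsv[:,:,2]>110)).astype(np.uint8)
m[:, :225]=0; m[:,412:]=0; m[300:]=0
n,l,s,_=cv2.connectedComponentsWithStats(m)
for i in range(1,n):
    if s[i,4]>300:
        print(s[i]); ct=cv2.findContours((l==i).astype(np.uint8),0,2)[0][0]; q=cv2.boxPoints(cv2.minAreaRect(ct)); print(q.round(1))
        ap=cv2.approxPolyDP(cv2.convexHull(ct),4,True)[:,0]; print(ap.tolist())
E
```

```text
[ 505.59884565 -276.07227764  201.99401326] [-1.79971346e+02  2.82252319e-03  1.16569825e+02]
[ 287  170   61   94 5559]
[[287. 170.]
 [347. 170.]
 [347. 263.]
 [287. 263.]]
[[346, 171], [344, 262], [289, 262], [287, 172]]
```

```bash
python3 - <<'E'
from h import *
c,y=rect('wrist',[(288.5,263),(286.7,170.5),(347,170.5),(345,263)],30); go([c[0],c[1],9],down(np.degrees(y)%180-90)); print(tool()[0])
E
```

```text
wrist c [ 504.6 -276.4] yaw 116.5 yaw2-90 116.6 size 88.77970767996723 55.036040811026744
d_m [ 1.00e-04 -1.20e-03  1.93e-01] rot_deg [-0.02  0.01  0.09]
[ 505.79383985 -275.93471087  202.03700155]
```

servo_tool:
  deltas:
    - [[0,-0.001,0.03],[0,0,0]]
    - [[0,0,0.045],[0,0,0]]
    - [[0,0,0.045],[0,0,0]]
    - [[0,0,0.035],[0,0,0]]
    - [[0,0,0.023],[0,0,0]]
    - [[0,0,0.012],[0,0,0]]
    - [[0,0,0.005],[0,0,0]]
    - [[0,0,0],[0,0,0]]

```text
time: 28.78
tool_pos: [505.4, -276.8, 7.6]
tcp_rot: [3.142, 0.001, 2.037]
contact_force: [-0.8, -0.2, -0.2]
grip_width: 91.9
finger_force: 0.0
```

servo_tool:
  deltas:
    - [[0,0,0],[0,0,0]]
    - [[0,0,0],[0,0,0]]
    - [[0,0,0],[0,0,0]]
    - [[0,0,0],[0,0,0]]
    - [[0,0,0],[0,0,0]]
    - [[0,0,0],[0,0,0]]
  fingers: 0

```text
time: 29.52
tool_pos: [505.0, -276.7, 7.2]
tcp_rot: [-3.141, 0.0, 2.036]
contact_force: [-0.5, -0.5, 1.3]
grip_width: 56.0
finger_force: 30.0
```

servo_tool:
  deltas:
    - [[0,0,-0.015],[0,0,0]]
    - [[0,0,-0.035],[0,0,0]]
    - [[0,0,-0.045],[0,0,0]]
    - [[0,0,-0.045],[0,0,0]]
    - [[0,0,-0.04],[0,0,0]]
    - [[0,0,-0.02],[0,0,0]]
    - [[0,0,0],[0,0,0]]

```text
time: 30.4
tool_pos: [505.5, -277.0, 209.2]
tcp_rot: [3.14, 0.004, 2.036]
contact_force: [-0.3, 0.2, -3.1]
grip_width: 55.6
finger_force: 30.0
```

```bash
python3 - <<'E'
from h import *
go([626.2,-6,206],down(13.9))
E
```

```text
d_m [0.1879 0.2296 0.0028] rot_deg [ 0.1   0.2  12.78]
```

servo_tool:
  deltas:
    - [[0.012,0.015,0],[0,0,0]]
    - [[0.028,0.034,0],[0,0,0]]
    - [[0.032,0.04,0],[0,0,0]]
    - [[0.032,0.04,0],[0,0,0]]
    - [[0.032,0.04,0],[0,0,0]]
    - [[0.032,0.04,0],[0,0,0]]
    - [[0.02,0.0205,0],[0,0,6]]
    - [[0,0,0],[0,0,6.8]]
    - [[0,0,0.03],[0,0,0]]
    - [[0,0,0.035],[0,0,0]]
    - [[0,0,0.02],[0,0,0]]
    - [[0,0,0.01],[0,0,0]]
    - [[0,0,0],[0,0,0]]
    - [[0,0,0],[0,0,0]]

```text
time: 32.15
tool_pos: [626.1, -5.4, 112.7]
tcp_rot: [3.141, 0.001, 1.813]
contact_force: [0.7, -0.7, -2.8]
grip_width: 56.1
finger_force: 30.0
```

```bash
python3 - <<'E'
from h import *
print(tool()[0]);go([626.2,-6,95],down(13.9))
E
```

```text
[626.12093213  -5.40290308 112.71822596]
d_m [-0.0006 -0.0001  0.0177] rot_deg [ 0.06  0.04 -0.01]
```

servo_tool:
  deltas:
    - [[-0.0005,0,0.008],[0,0,0]]
    - [[0,0,0.005],[0,0,0]]
    - [[0,0,0.002],[0,0,0]]
    - [[0,0,0.001],[0,0,0]]
    - [[0,0,0],[0,0,0]]

```text
time: 32.78
tool_pos: [625.8, -6.2, 96.0]
tcp_rot: [-3.141, 0.0, 1.813]
contact_force: [-0.2, -1.0, -3.0]
grip_width: 55.6
finger_force: 30.0
```

servo_tool:
  deltas:
    - [[0,0,0.001],[0,0,0]]
    - [[0,0,0],[0,0,0]]

```text
time: 33.02
tool_pos: [625.8, -6.1, 95.0]
tcp_rot: [-3.141, 0.0, 1.813]
contact_force: [0.4, -0.1, -2.8]
grip_width: 55.4
finger_force: 30.0
```

servo_tool:
  deltas:
    - [[0,0,0.001],[0,0,0]]
    - [[0,0,0],[0,0,0]]

```text
time: 33.28
tool_pos: [625.8, -6.1, 94.2]
tcp_rot: [3.141, 0.0, 1.813]
contact_force: [-0.1, -0.4, 0.1]
grip_width: 56.0
finger_force: 30.0
```

Contact: the weight has come off the tool. I release, back away and check.

servo_tool:
  deltas:
    - [[0,0,0],[0,0,0]]
    - [[0,0,0],[0,0,0]]
    - [[0,0,0],[0,0,0]]
    - [[0,0,0],[0,0,0]]
    - [[0,0,0],[0,0,0]]
  fingers: 1

```text
time: 33.9
tool_pos: [625.8, -6.1, 94.0]
tcp_rot: [-3.141, 0.0, 1.813]
contact_force: [1.0, -0.6, -0.4]
grip_width: 91.7
finger_force: 0.0
```

servo_tool:
  deltas:
    - [[0,0,-0.01],[0,0,0]]
    - [[0,0,-0.03],[0,0,0]]
    - [[0,0,-0.045],[0,0,0]]
    - [[0,0,-0.045],[0,0,0]]
    - [[-0.02,0,-0.02],[0,0,0]]
    - [[0,0,0],[0,0,0]]
    - [[0,0,0],[0,0,0]]

```text
time: 34.78
tool_pos: [629.9, -25.0, 242.8]
tcp_rot: [-3.14, -0.001, 1.813]
contact_force: [-0.6, 0.6, -0.2]
grip_width: 91.6
finger_force: 0.0
```

```bash
python3 - <<'E'
from h import *
im=bot.capture('wrist'); cv2.imwrite('pics/w6.png',im[:,:,::-1]); print(tool()[0])
hsv=cv2.cvtColor(im,cv2.COLOR_RGB2HSV); v=hsv[:,:,2]; print(v[210,240:400:3], v[100:300:4,318])
m=(v[:300]>np.percentile(v[180:240,300:340],50)-25).astype(np.uint8)
n,l,s,_=cv2.connectedComponentsWithStats(m); i=l[225,318]; print(s[i])
ct=cv2.findContours((l==i).astype(np.uint8),0,2)[0][0]; print(cv2.approxPolyDP(cv2.convexHull(ct),4,True)[:,0].tolist())
E
```

```text
[629.77714225 -24.82915211 242.462321  ]
[148 150 150 152 154 154 151 146 240 163 139 154 154 156 124 197 242 239
 218 210 213 210 206 210 215 209 211 209 210 207 212 205 207 209 215 241
 236 233 138 173 171 171 172 160 241 235 234 236 238 239 234 206 151 153] [238 238 238 239 129 164 164 164 164 165 161 165 163 231 239 211 207 207
 207 208 209 208 210 210 210 210 211 211 212 212 211 213 213 213 212 213
 213 213 239 240 156 147 240 151 153 153 153 154 154 155]
[ 284  150   71  109 7381]
[[353, 151], [351, 256], [288, 258], [285, 151]]
```

```bash
python3 - <<'E'
from h import *
c,_=rect('wrist',[(287.5,258),(284.5,150.5),(353.5,150.5),(351,257.5)],117); print(c-[626.2,-6.2])
v=cv2.cvtColor(cv2.imread('pics/w6.png'),cv2.COLOR_BGR2GRAY).astype(int)
print(v[170,258:290],v[170,350:395]); print(v[125:155,318],v[255:280,318])
E
```

```text
wrist c [625.8  -5.8] yaw 104.1 yaw2-90 104.2 size 86.82155455197517 53.12272852810525
[-0.37512597  0.3732735 ]
[124 146 222 239 240 231 173 191 197 120 133 154 153 153 154 154 153 152
 154 154 154 157 167 155 103 128 173 215 233 240 238 238] [235 235 232 226 152 135 128 170 171 170 170 169 170 171 170 171 170 171
 173 171 158 145 189 241 235 233 233 235 235 233 232 234 235 236 235 235
 235 239 237 135 136 231 242 242 242]
[163 163 162 162 164 162 162 163 163 162 165 164 103 116 134 159 165 165
 163 164 164 164 165 161 140 193 220 230 238 237] [237 238 235 226 125 154 162 163 164 146 102  99 195 238 241 236 144 125
 128 130 130 129 129 130 130]
```

```bash
python3 -c "
from plant import bot
print(bot.close_job(), bot.get_obs()['time'])"
```

```text
the job is handed in; nothing more can be done
the job is handed in; nothing more can be done
```

The job is handed in at about 35 s of the 66 s: the middle case sits lid up on the large case and the tin on top of it, each measured within about 1 mm of centre and 1° of square; no verdict came back, and the bystanders' positions were not re-measured.

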